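# Idle the abrasion tester and hold its guard open

## Robot

A 6-joint arm with a two-finger parallel gripper is mounted at the origin on the work surface. World frame = base frame: x ahead of the robot, y to its left, z up, the work surface at z = 0. Lengths are in m, angles in degrees, forces in N, time in s.
With the tool pointing down it reaches from about 0.325 to 0.85 m from the base axis. Payload 4.4 kg.
Tool frame: the origin (TCP) lies at the very end of the fingers, on their centre line; the grasp point (between the pads) lies 19 mm behind it; z points along the fingers, y is the direction in which the jaws open and shut (so a half turn about z gives the same grasp; the last joint's range is limited). The gripper opens to 94 mm and grips with 3 to 60 N. Pads are 16 mm wide; open, the fingers measure 119 mm over their backs; the gripper's body (75 mm by 177 mm) begins 78 mm behind the grasp point.
Start: joints at [-79.154, 11.837, 88.321, -0, 79.842, -8.623], TCP at [0.192, -0.542, 0.205] pointing down, gripper open.
Joint ranges: [-156.59, 156.59], [-49.26, 127.26], [12.9, 141.05], [-63.56, 243.56], [4.71, 150.69], [-161.64, 161.64]. Speed limits (degrees/s): [159.86, 159.86, 180, 180, 180, 180].

## Interface

Orientations are given as [roll, pitch, yaw] about the fixed x, y, z axes, in that order (R = Rz(yaw) Ry(pitch) Rx(roll)).
In Python, from rig import bot gives the robot as it stands. The module is installed in compiled form; this text tells all that it offers.
- The arm moves only by the tool arm_command, never from a script. Its arguments are lists of equal length, an entry for each row: "travel": the shift along the world's x, y, z in cm, a list of three; "twist": the turn, a rotation vector about the world's x, y, z in degrees, a list of three; "gripper": the opening, from -1 (shut) to 1 (fully open). In form: {"travel": [[tx, ty, tz], ...], "twist": [[ax, ay, az], ...], "gripper": [gripper, ...]}. A call has 1 to 10 rows; each row shifts and turns the commanded pose from where the row before left it; what a row does not reach is not made up. A row lasts 1/8 s, in which the tool goes at most 62.5 mm and 10.7 degrees, less where a joint would pass 70% of its speed; a pose out of reach is approached as far as the arm can. A call with a gripper value outside its range is refused whole. The fingers move at their own pace and stop on an object; "newtons" is the grip in N (left out, the last holds). Time passes only in rows, so rows that do not move let the fingers close. It gives the time, the measured TCP pose, the force and the opening at its end, in the units of the state.
- bot.observe(): the state, without advancing time (a new reading comes with each control period).
- bot.capture(name): name is "side" or "top" or "wrist"; returns a dict with "color" (384x512x3 uint8, red, green, blue), "camera_matrix" (3x3 intrinsics, pixels), "distortion" ([k1, k2, p1, p2, k3] as OpenCV has them; the pictures are not rectified), "R" (3x3) and "t" (3): a world point X has camera coordinates R X + t. Camera axes: x right, y down, z forward; pixel columns grow to the right and rows downward; lengths in m; the calibration is good to about 2 mm. A picture is of the moment at which its call begins. There is no depth.
- bot.close_job(): hands the job in, once; it reports no verdict.
The state is a dict: "time_s": time; "qpos": joint angles; "qd": joint speeds; "joint_efforts": joint torques, N m; "position": TCP position; "ee_rot": TCP orientation; "wrist_force": force on the tool from outside, world axes, zero at the start; "torque": the same for the moment, N m; "grip_width": finger opening in m.
Only numpy, scipy, OpenCV 4.12 (cv2) and the standard library are available. Lean on these libraries where they do the work, as an engineer would, in place of code of your own. Each camera call takes 0.05 s, during which the arm holds its last target. There are 200 camera calls.

## Task

I want to look at the rubber specimen in the drum abrasion tester. With the guard still shut, first bring the drive lever on the control box back to idle, which is upright; then lift the tester's hinged guard to 50 degrees from closed and keep holding it there with the gripper: the guard falls shut by itself, so finish while still holding it. Leave the lever at idle and do not move the other things on the bench.

Things in the scene. Friction and masses are not known exactly. Their poses are not given: they have to be found in the camera images.
- tester: Drum abrasion tester, fixed: ivory open-topped chamber 170 (x) x 220 (y) x 85 mm high, motor housing 60 x 130 x 65 mm against its far (+x) side, steel drum inside. Origin: centre of the chamber's underside, on the bench. x points from the handle bar (front, robot side) to the hinge (back), y left, z up; yaw within 0.35 rad. It stands between control box and weight.
- guard_panel: The guard: aluminium frame 170 x 220 x 9 mm with a clear window, flat on the chamber, about 0.4 kg (+-30 %). Origin mid hinge line; closed, axes parallel to the tester's, it reaches to -x. A round steel handle bar, 12 mm thick, 130 mm long, parallel to the hinge, stands 45 mm off the frame's front edge on two arms 10 mm wide, 60 mm either side of the middle; between them it is free all round.
- guard_bar (a point): Centre of the guard's handle bar: with the guard closed 130 mm in front of the tester's origin and 90 mm above the bench. It lies 215 mm from the hinge line. Closed, nothing stands beneath the bar down to the bench.
- guard_hinge (a point): Middle of the guard's hinge line: 85 mm behind the tester's origin, 90 mm above the bench. The hinge line runs along the tester's y axis.
- guard (a joint): Opening angle of the guard in rad: 0 closed (as it starts), 50 degrees = 0.873, stop at 1.4. Opening lifts the bar up and back: its centre is then 215 mm x (-cos along the tester's x, +sin up) from the hinge. Hardly any friction: it falls shut from any angle; lifting it at the bar takes 1.5 to 3 N.
- control_box: Fixed ivory control box 130 (x) x 85 (y) x 66 mm high, left or right of the tester. Origin: centre of its underside, on the bench; x away from the robot, z up, yaw within 0.35 rad. Two upright round aluminium cheeks (radius 36 mm, top 96 mm above the bench, 16 mm either side of the lever) each bear a small dark rib at the top, above the pivot, that marks idle.
- drive_lever (a joint): Angle of the drive lever in rad: 0 leans 40 degrees (0.7 rad) to the box's -x (towards the robot), 0.7 is upright = idle, 1.4 leans 40 degrees to the box's +x (away from the robot). It starts leaning away (1.0 to 1.4). A stiff hinge keeps it where it is left; moving it at the ball takes about 1.5 N.
- drive_lever_ball (a point): Centre of the black ball, 28 mm in diameter, at the end of the lever's 10 mm steel rod, 85 mm from the pivot. The ball swings in the box's x-z plane.
- drive_lever_pivot (a point): Pivot of the lever, 60 mm above the box's origin; its axis is the box's y axis.
- weight: Bystander: loose steel dead weight, 60 mm in diameter, 78 mm tall with a knob, on the other side of the tester from the control box. Origin: centre of its underside.
- tin: Bystander: loose white round tin, 68 mm in diameter, 60 mm tall, beyond the tester on the left. Origin: centre of its underside.
- gauge: Bystander: loose hand gauge lying flat, black body 100 x 50 x 22 mm with a round steel dial, 34 mm high in all, beyond the tester on the right. Origin: centre of its underside.

How it is judged (in metres and radians):
On the way:
1. the drive lever stands at idle (upright within 0.12 rad) while the guard is shut (under 0.08 rad) (value of joint drive_lever between 0.58 and 0.82 rad and value of joint guard below 0.08 rad), for 0.3 s.
At the end, for the whole second after the job is handed in: The guard stands still at 50 degrees from closed (0.873 rad, within 0.14 rad or 8 degrees), borne by the gripper's fingers (contact over 0.4 N) and by none of the loose things, and the drive lever is upright within 0.12 rad (7 degrees) (value of joint drive_lever between 0.58 and 0.82 rad and value of joint guard between 0.733 and 1.013 rad and velocity of joint guard between -0.08 and 0.08 rad/s and contact force between the fingers and guard_panel above 0.4 N and contact force between each of weight, tin, gauge and guard_panel below 0.1 N); the arm keeps its last pose, push and grip.
It fails at once if the guard is opened (over 0.15 rad) while the lever is not at idle (value of joint guard above 0.15 rad and not (value of joint drive_lever between 0.58 and 0.82 rad)).
It fails at once if the weight is moved by more than 30 mm (distance of weight from where it was at the start of the episode above 0.03 m).
It fails at once if the tin is moved by more than 30 mm (distance of tin from where it was at the start of the episode above 0.03 m).
It fails at once if the gauge is moved by more than 30 mm (distance of gauge from where it was at the start of the episode above 0.03 m).
It also fails if it takes over 48 s, if anything falls off the work surface, if the arm or the gripper's body presses on something with over 40 N, if the wrist force passes 120 N, or if a joint passes its speed limit or range.

## Working session

There is one attempt and no reset: what is moved stays moved. The work goes in short steps, Python scripts to look and compute and a tool call to move; the robot and the scene stay as the last step left them, time stands still between calls to the robot, and variables do not carry over. Pictures are saved under pics/ and viewed, about 8 in all and at most 12, crops included, and the job is handed in when it is done.

Besides the shell and the picture viewer there is one more tool, called after "Request:" by a JSON object that holds its "op" and its "data". arm_command: Moves the arm, as the interface text tells. Its arguments: {"type":"object","properties":{"travel":{"type":"array","items":{"type":"array","items":{"type":"number"}}},"twist":{"type":"array","items":{"type":"array","items":{"type":"number"}}},"gripper":{"type":"array","items":{"type":"number"}},"newtons":{"type":"number"}},"required":["travel","twist","gripper"]}

```bash
mkdir -p pics
python3 - <<'E'
from rig import bot
import cv2,numpy as np
for n in("top","side"):
    c=bot.capture(n); cv2.imwrite(f"pics/{n}0.png",cv2.resize(c["color"][:,:,::-1],(800,600),interpolation=cv2.INTER_CUBIC))
    C=-c["R"].T@c["t"]; print(n,C,c["R"][2],c["camera_matrix"][0],c["distortion"])
print(bot.observe())
E
```

```text
top [0.37463256 0.01768271 1.1867199 ] [ 0.16297372 -0.00188888 -0.9866286 ] [394.35182023   0.         260.38134064] [-0.00537008  0.          0.          0.          0.        ]
side [-0.1030647   0.65106289  0.78821897] [ 0.57100198 -0.55827009 -0.60190634] [473.16223298   0.         258.25242649] [-0.11077362  0.          0.          0.          0.        ]
{'time_s': 0.1, 'qpos': array([-7.91532817e+01,  1.18793298e+01,  8.83947298e+01, -1.09734275e-04,
        7.98408924e+01, -8.62343998e+00]), 'qd': array([ 0.00475591, -0.08635774, -0.15075603, -0.08409147, -0.03578618,
       -0.02485385]), 'joint_efforts': array([-1.11211539e-03, -3.71865070e+01, -2.82293075e+01,  6.99648843e-02,
        3.11359344e-02, -5.25652695e-05]), 'position': array([ 0.19150588, -0.54141734,  0.20442287]), 'ee_rot': array([-1.79886331e+02, -1.71291198e-02,  1.94701607e+01]), 'wrist_force': array([ 0.17040419, -0.25986568,  0.61848964]), 'torque': array([ 0.00901727, -0.03189049, -0.00027904]), 'grip_width': 0.09407407727323461}
```

View pics/top0.png

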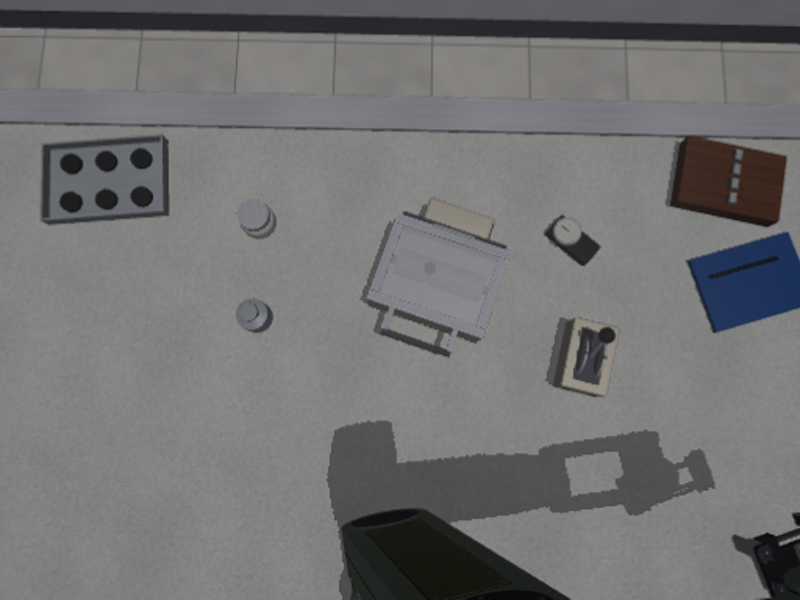

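View pics/side0.png

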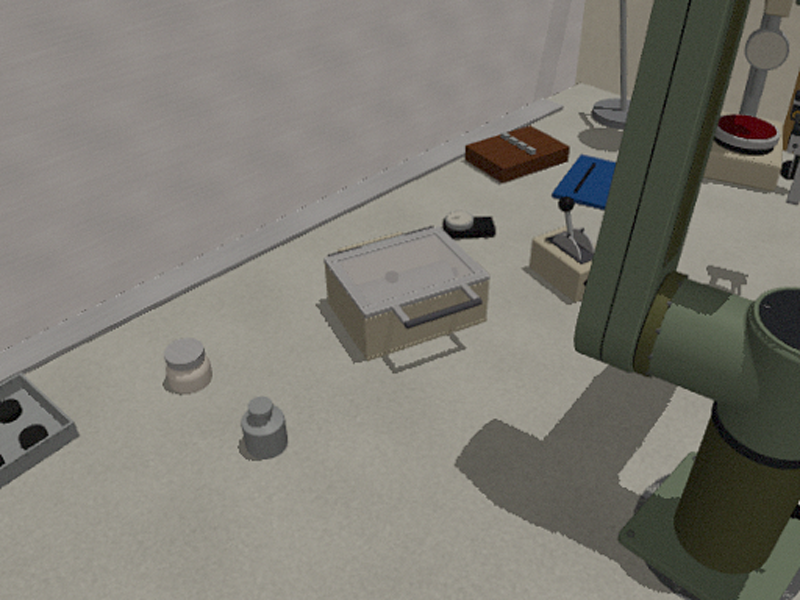

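The top view shows the tester in the middle (bar from about (382,334) to (449,350)), the control box on the right with its ball at (607,335), the weight at (253,315), the tin at (255,217) and the gauge at (572,238). The side view agrees. I'll enlarge both for exact pixels.

Run:
```python
from rig import bot
import cv2
a=bot.capture("top")["color"][120:260,225:405,::-1]
b=bot.capture("side")["color"][120:240,200:390,::-1]
cv2.imwrite("pics/t1.png",cv2.resize(a,None,fx=4,fy=4,interpolation=cv2.INTER_CUBIC))
cv2.imwrite("pics/s1.png",cv2.resize(b,None,fx=4,fy=4,interpolation=cv2.INTER_CUBIC))
```

```text
(no output)
```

View pics/t1.png

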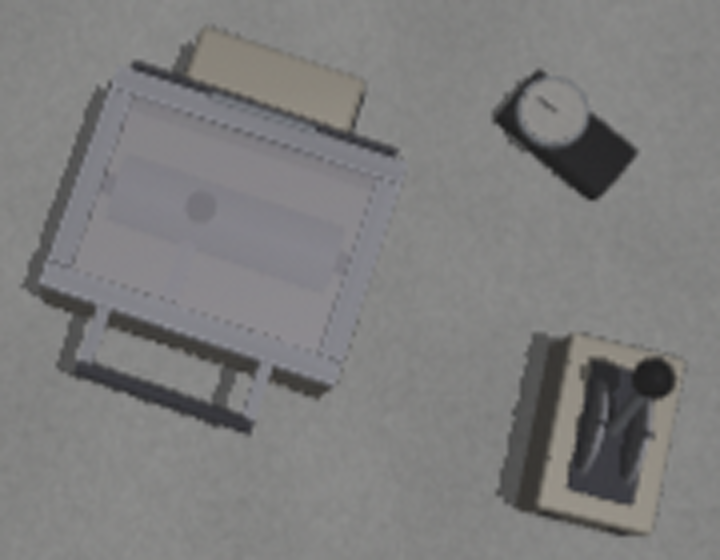

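View pics/s1.png

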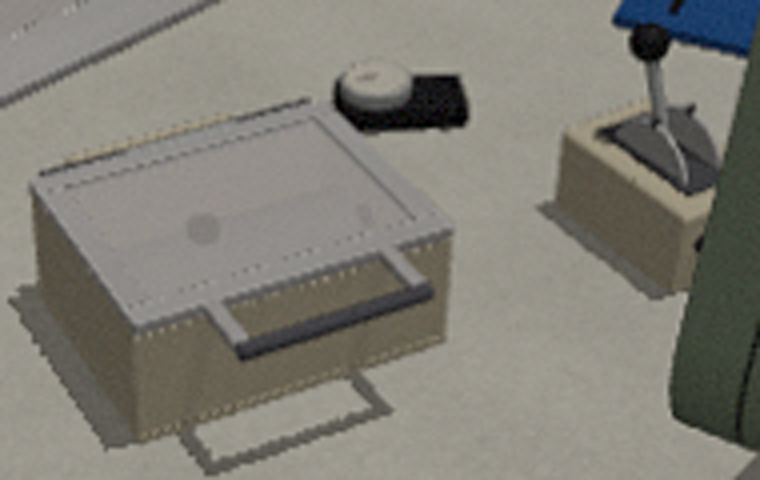

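The crop shows the bar ends at (78,369)/(252,428) in the top view and (240,351)/(430,291) in the side view. The ball is at (654,377) and (650,42), and the corners of the guard and the box top are clear. I'll fit the poses from these.

```bash
cat > h.py <<'E'
import numpy as np,cv2
from scipy.optimize import least_squares
def proj(c,X):
    return cv2.projectPoints(np.array(X,float).reshape(-1,3),cv2.Rodrigues(c["R"])[0],c["t"],c["camera_matrix"],c["distortion"])[0][:,0]
def Rz(a): return np.array([[np.cos(a),-np.sin(a),0],[np.sin(a),np.cos(a),0],[0,0,1]])
def place(p,L): return np.array(L,float)@Rz(p[2]).T+[p[0],p[1],0]
def ball(p): return place(p,[[.085*np.sin(p[3]-.7),0,.06+.085*np.cos(p[3]-.7)]])
E
python3 - <<'E'
from h import *
from rig import bot
T=bot.capture("top");S=bot.capture("side")
ft=lambda P:(np.array(P,float)+.5)/4-.5+[225,120]
fs=lambda P:(np.array(P,float)+.5)/4-.5+[200,120]
barL=[[-.13,.065,.09],[-.13,-.065,.09]]
tl=[*barL,[-.085,.11,.0945],[-.085,-.11,.0945]]
tu=ft([[78,369],[252,428],[43,282],[333,382]])
su=fs([[240,351],[430,291],[138,328],[452,230]])
f=lambda p:np.r_[(proj(T,place(p,tl))-tu).ravel(),(proj(S,place(p,tl))-su).ravel()]
r=least_squares(f,[.55,0,-.2],loss="soft_l1");p=r.x
print("tester",p,"yawdeg",np.degrees(p[2]),f(p).round(1)); print("bar",place(p,barL+[[-.13,0,.09]]),"hinge",place(p,[[.085,0,.09]]))
bl=[[-.065,.0425,.066],[-.065,-.0425,.066],[.065,.0425,.066],[.065,-.0425,.066]]
bu=ft([[538,510],[650,532],[570,335],[685,358]]); bs=fs([[683,222],[565,130]])
g=lambda p:np.r_[(proj(T,place(p,bl))-bu).ravel(),(proj(S,place(p,[bl[0],bl[2]]))-bs).ravel(),
 (proj(T,ball(p))-ft([[654,377]])).ravel(),(proj(S,ball(p))-fs([[650,42]])).ravel()]
r=least_squares(g,[.5,-.25,-.2,1.2],loss="soft_l1");p=r.x
print("box",p,np.degrees(p[2]),g(p).round(1));print("ball",ball(p));p[3]=.7;print("idle",ball(p))
for n,u,z in(("weight",(253,315),.07),("tin",(255,217),.06),("gauge",(572,238),.03)):
    q=(np.array(u)+.5)/800*512-.5
    s=least_squares(lambda v:proj(T,[[v[0],v[1],z]])[0]-q,[.5,0]).x;print(n,s)
E
```

```text
tester [ 0.60249984 -0.04051193 -0.30843225] yawdeg -17.67186620131514 [-0.3 -0.2  0.4  0.1 -1.5  1.2  0.6  1.3 -0.5  0.2 -0.  -0.8 -0.9 -0.7
  0.4 -1.8]
bar [[ 0.49836619  0.06088425  0.09      ]
 [ 0.45890271 -0.06298114  0.09      ]
 [ 0.47863445 -0.00104845  0.09      ]] hinge [[ 0.68348874 -0.06631497  0.09      ]]
box [ 0.46120883 -0.31898741 -0.21823706  1.0944522 ] -12.504062747395967 [-0.9 -0.   0.7  1.6 -0.  -0.7  0.3  0.5  0.8 -1.1 -1.6 -0.7 -0.4  0.5
 -0.7 -0.3]
ball [[ 0.49309974 -0.32605982  0.13847261]]
idle [[ 0.46120883 -0.31898741  0.145     ]]
weight [0.52561406 0.2966846 ]
tin [0.71420799 0.30656522]
gauge [ 0.69355096 -0.3017737 ]
```

Request:
{"op": "arm_command", "data": {"travel": [[4.3, 3.08, 0], [4.3, 3.08, 0], [4.3, 3.08, 0], [4.3, 3.08, 0], [4.3, 3.08, 0], [4.3, 3.08, 0], [4.3, 3.08, 0], [0, 0, 0], [0, 0, 0]], "twist": [[0, 0, -4.57], [0, 0, -4.57], [0, 0, -4.57], [0, 0, -4.57], [0, 0, -4.57], [0, 0, -4.57], [0, 0, -4.57], [0, 0, 0], [0, 0, 0]], "gripper": [1, 1, 1, 1, 1, 1, 1, 1, 1], "newtons": 10}}

```text
time_s: 1.42
position: [0.4923, -0.3266, 0.2052]
ee_rot: [180.0, 0.0, -12.5]
wrist_force: [-0.5, 0.5, -0.1]
grip_width: 0.0942
```

Run:
```python
from rig import bot
import cv2
c=bot.capture("wrist")
cv2.imwrite("pics/w1.png",c["color"][:,:,::-1])
from h import *
print(proj(c,[[.4931,-.3261,.1385],[.4612,-.319,.0]]), bot.observe()["position"])
```

```text
[[255.70242981 205.52139024]
 [255.68849976 201.08603818]] [ 0.4918456  -0.32707796  0.20525408]
```

View pics/w1.png

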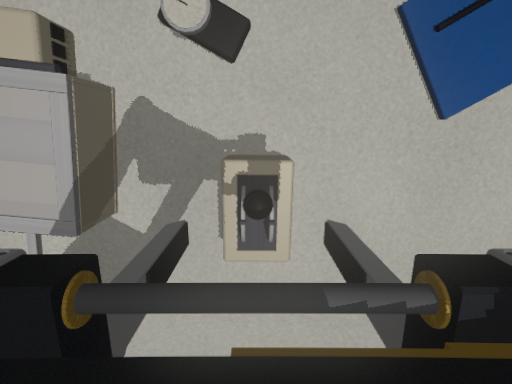

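The wrist view shows the ball centred between the fingers at (258,205), against a predicted (256,205). The fit holds, so I'll descend and grip.

Request:
{"op": "arm_command", "data": {"travel": [[0, 0, -3], [0, 0, -3], [0.1, 0, -2.6], [0, 0, 0], [0, 0, 0], [0, 0, 0], [0, 0, 0], [0, 0, 0], [0, 0, 0]], "twist": [[0, 0, 0], [0, 0, 0], [0, 0, 0], [0, 0, 0], [0, 0, 0], [0, 0, 0], [0, 0, 0], [0, 0, 0], [0, 0, 0]], "gripper": [1, 1, 1, 1, -1, -1, -1, -1, -1], "newtons": 10}}

```text
time_s: 2.6
position: [0.4938, -0.3265, 0.1197]
ee_rot: [180.0, -0.0, -12.5]
wrist_force: [0.4, -0.3, -0.4]
grip_width: 0.0475
```

Request:
{"op": "arm_command", "data": {"travel": [[0, 0, 0], [0, 0, 0], [0, 0, 0], [0, 0, 0], [0, 0, 0]], "twist": [[0, 0, 0], [0, 0, 0], [0, 0, 0], [0, 0, 0], [0, 0, 0]], "gripper": [-1, -1, -1, -1, -1]}}

```text
time_s: 3.22
position: [0.4933, -0.3282, 0.1194]
ee_rot: [179.8, -0.0, -12.5]
wrist_force: [-0.1, -4.7, -2.4]
grip_width: 0.0275
```

Request:
{"op": "arm_command", "data": {"travel": [[-0.64, 0.14, 0.2], [-0.64, 0.14, 0.16], [-0.64, 0.14, 0.13], [-0.64, 0.14, 0.08], [-0.64, 0.14, 0.05], [0, 0, 0], [0, 0, 0]], "twist": [[0, 0, 0], [0, 0, 0], [0, 0, 0], [0, 0, 0], [0, 0, 0], [0, 0, 0], [0, 0, 0]], "gripper": [-1, -1, -1, -1, -1, -1, -1]}}

```text
time_s: 4.1
position: [0.4611, -0.3209, 0.1261]
ee_rot: [179.9, -0.0, -12.5]
wrist_force: [-2.6, -3.7, 0.1]
grip_width: 0.0271
```

Run:
```python
from rig import bot
import cv2
a=bot.capture("side")["color"][110:210,320:450,::-1]
cv2.imwrite("pics/s2.png",cv2.resize(a,None,fx=5,fy=5,interpolation=cv2.INTER_CUBIC))
```

```text
(no output)
```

View pics/s2.png

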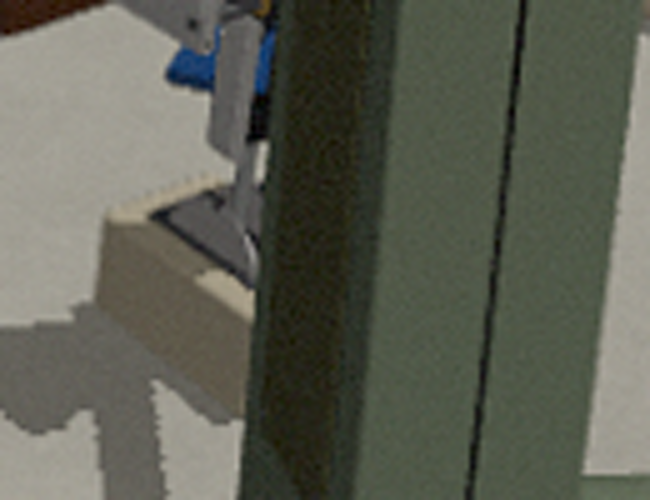

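The lever looks about upright, but the arm partly hides it. I'll release, rise and check from the top and the wrist.

Request:
{"op": "arm_command", "data": {"travel": [[0, 0, 0], [0, 0, 0], [0, 0, 0], [0, 0, 0], [0, 0, 3], [0, 0, 4], [0, 0, 4], [0, 0, 0], [0, 0, 0]], "twist": [[0, 0, 0], [0, 0, 0], [0, 0, 0], [0, 0, 0], [0, 0, 0], [0, 0, 0], [0, 0, 0], [0, 0, 0], [0, 0, 0]], "gripper": [1, 1, 1, 1, 1, 1, 1, 1, 1]}}

```text
time_s: 5.28
position: [0.4612, -0.319, 0.2346]
ee_rot: [-179.9, 0.1, -12.5]
wrist_force: [1.0, -0.1, 0.2]
grip_width: 0.0942
```

Run:
```python
from rig import bot
import cv2
from h import *
c=bot.capture("wrist");p=[.4612,-.319,-.218,.7]
o=bot.observe();print(o["position"],o["grip_width"])
im=cv2.resize(c["color"][80:330,150:370,::-1],None,fx=2.4,fy=2.4,interpolation=cv2.INTER_CUBIC)
cv2.imwrite("pics/w2.png",im)
f=lambda X:(proj(c,X)-[150,80]+.5)*2.4-.5
for a in(.5,.6,.7,.8,.9):p[3]=a;print(a,f(ball(p)))
print("cheektops",f(place(p,[[0,.016,.096],[0,-.016,.096]])))
print("boxtop",f(place(p,[[-.065,.0425,.066],[-.065,-.0425,.066],[.065,.0425,.066],[.065,-.0425,.066]])))
```

```text
[ 0.46082457 -0.31867678  0.23378965] 0.09402534154440945
0.5 [[256.2792665  325.69291605]]
0.6 [[256.26553736 307.7155871 ]]
0.7 [[256.24809683 288.6062626 ]]
0.8 [[256.22718012 268.69437265]]
0.9 [[256.20312649 248.34416221]]
cheektops [[223.56962731 263.33856694]
 [288.61048032 263.25113772]]
boxtop [[180.21064744 365.15146831]
 [332.07443583 364.97432429]
 [172.78855264 126.55114995]
 [338.99838581 126.28787889]]
```

View pics/w2.png

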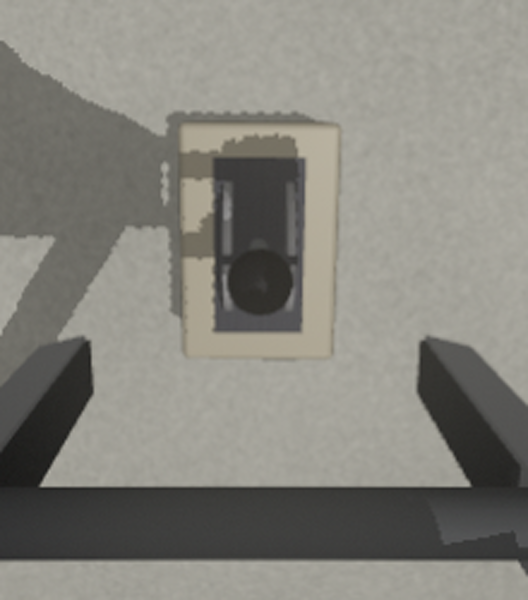

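The ball is at (260,282) and the cheek ribs at row 259, where I predicted (256,289) and row 263. Allowing for the same small offset in both, the lever is at about 0.71 rad, which is idle. Next is the bar: I'll turn the jaws across it, hover above, and check with the wrist camera.

Request:
{"op": "arm_command", "data": {"travel": [[0.2, 3.53, 0], [0.2, 3.53, 0], [0.2, 3.53, 0], [0.2, 3.53, 0], [0.2, 3.53, 0], [0.2, 3.53, 0], [0.2, 3.53, 0], [0.2, 3.53, 0], [0.2, 3.54, 0], [0, 0, 0]], "twist": [[0, 0, 9.42], [0, 0, 9.42], [0, 0, 9.42], [0, 0, 9.42], [0, 0, 9.42], [0, 0, 9.42], [0, 0, 9.42], [0, 0, 9.42], [0, 0, 9.42], [0, 0, 0]], "gripper": [1, -0.1, -0.1, -0.1, -0.1, -0.1, -0.1, -0.1, -0.1, -0.1], "newtons": 20}}

```text
time_s: 6.58
position: [0.4783, 0.0002, 0.2336]
ee_rot: [-179.8, 0.0, 72.4]
wrist_force: [-0.0, -0.0, -0.0]
grip_width: 0.0417
```

Request:
{"op": "arm_command", "data": {"travel": [[0, 0, -3], [0, 0, -3], [0, 0, 0], [0, 0, 0]], "twist": [[0, 0, 0], [0, 0, 0], [0, 0, 0], [0, 0, 0]], "gripper": [-0.1, -0.1, -0.1, -0.1]}}

```text
time_s: 7.08
position: [0.4799, -0.0024, 0.176]
ee_rot: [180.0, 0.0, 72.2]
wrist_force: [0.4, -0.0, -0.3]
grip_width: 0.0426
```

Run:
```python
from rig import bot
import cv2
from h import *
c=bot.capture("wrist");p=[.6025,-.0405,-.3084]
o=bot.observe();print(o["position"],o["ee_rot"],o["grip_width"],o["qpos"].round(0))
cv2.imwrite("pics/w3.png",c["color"][:,:,::-1])
print(proj(c,place(p,[[-.13,.065,.09],[-.13,0,.09],[-.13,-.065,.09],[-.085,.0,.0945]])))
```

```text
[ 0.4804566  -0.00241812  0.1766724 ] [ 1.79901085e+02 -3.39272117e-03  7.21846212e+01] 0.04261861333200859 [-11.   2. 103.  -0.  75.   7.]
[[253.65219761 133.2202924 ]
 [254.0356924  200.31997152]
 [254.37406613 260.11270994]
 [299.9888039  201.31413537]]
```

View pics/w3.png

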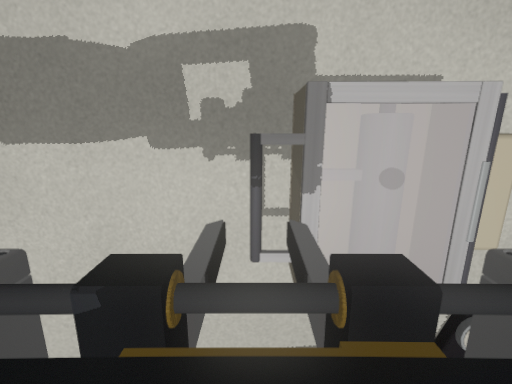

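The wrist view shows the bar vertical at column 256, centred between the fingertips at columns 226 and 287. The frame edge is clear of the right finger. I'll descend and grip.

Request:
{"op": "arm_command", "data": {"travel": [[0, 0, -3], [0, 0, -3], [0, 0, -3], [0, 0, -1.3], [0, 0, 0], [0, 0, 0], [0, 0, 0], [0, 0, 0], [0, 0, 0], [0, 0, 0]], "twist": [[0, 0, 0], [0, 0, 0], [0, 0, 0], [0, 0, 0], [0, 0, 0], [0, 0, 0], [0, 0, 0], [0, 0, 0], [0, 0, 0], [0, 0, 0]], "gripper": [-0.1, -0.1, -0.1, -0.1, -0.1, -1, -1, -1, -1, -1], "newtons": 20}}

```text
time_s: 8.38
position: [0.4799, -0.0017, 0.0732]
ee_rot: [180.0, -0.0, 72.3]
wrist_force: [-0.5, 0.2, 4.3]
grip_width: 0.0114
```

Request:
{"op": "arm_command", "data": {"travel": [[0.02, -0.01, 0.94], [0.06, -0.015, 0.935], [0.1, -0.03, 0.93], [0.135, -0.045, 0.93], [0.175, -0.055, 0.92], [0.21, -0.07, 0.91], [0.25, -0.08, 0.9], [0.285, -0.09, 0.885], [0, 0, 0], [0, 0, 0]], "twist": [[0, 0, 0], [0, 0, 0], [0, 0, 0], [0, 0, 0], [0, 0, 0], [0, 0, 0], [0, 0, 0], [0, 0, 0], [0, 0, 0], [0, 0, 0]], "gripper": [-1, -1, -1, -1, -1, -1, -1, -1, -1, -1]}}

```text
time_s: 9.62
position: [0.4911, -0.0055, 0.1457]
ee_rot: [-179.9, 0.0, 72.3]
wrist_force: [-2.1, 1.5, -0.6]
grip_width: 0.0113
```

Request:
{"op": "arm_command", "data": {"travel": [[0.684, -0.218, 1.733], [0.825, -0.263, 1.664], [0.96, -0.306, 1.582], [1.088, -0.347, 1.488], [1.207, -0.385, 1.383], [1.318, -0.42, 1.267], [0, 0, 0], [0, 0, 0], [0, 0, 0], [0, 0, 0]], "twist": [[0, 0, 0], [0, 0, 0], [0, 0, 0], [0, 0, 0], [0, 0, 0], [0, 0, 0], [0, 0, 0], [0, 0, 0], [0, 0, 0], [0, 0, 0]], "gripper": [-1, -1, -1, -1, -1, -1, -1, -1, -1, -1]}}

```text
time_s: 10.88
position: [0.5511, -0.025, 0.2402]
ee_rot: [-179.8, 0.1, 72.3]
wrist_force: [-11.3, 1.6, 11.7]
grip_width: 0.0112
```

Run:
```python
from rig import bot
import cv2
from h import *
t=bot.capture("top");s=bot.capture("side")
o=bot.observe();P=o["position"]+[0,0,.019];print(P,o["wrist_force"],o["grip_width"])
H=np.array([.6835,-.0663,.09]);v=P-H;print("angle",np.degrees(np.arctan2(v[2],np.hypot(*v[:2]))),"r",np.linalg.norm(v))
p=[.6025,-.0405,-.3084];th=np.radians(50)
im=[cv2.resize(c["color"][...,::-1],None,fx=.78,fy=.78) for c in(t,s)]
print("bar ends side @50",proj(s,place(p,[[.085-.215*np.cos(th),y,.09+.215*np.sin(th)] for y in(.065,-.065)])))
S=cv2.resize(s["color"][60:260,180:400,::-1],None,fx=2,fy=2);T=cv2.resize(t["color"][110:310,220:420,::-1],None,fx=1.8,fy=2)
cv2.imwrite("pics/e1.png",np.hstack([S,T]))
```

```text
[ 0.55109161 -0.02504202  0.2592158 ] [-11.48255664   1.69871133  11.17716414] 0.011583109460363799
angle 50.66232666589161 r 0.218788002732848
bar ends side @50 [[242.81090135 130.80255261]
 [293.34404641 117.53341647]]
```

View pics/e1.png

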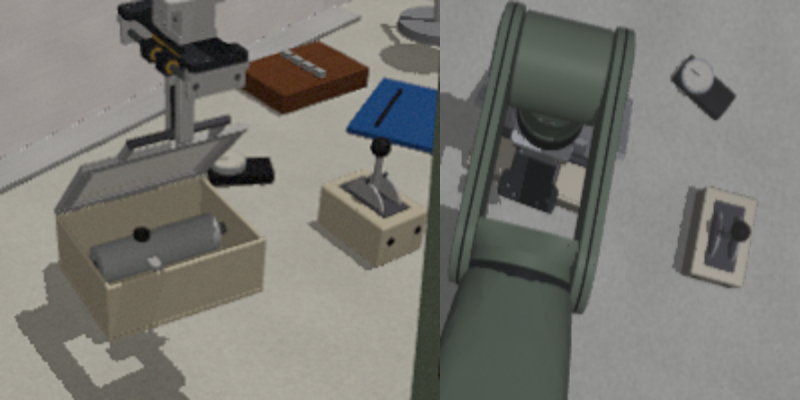

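The side view shows the guard open and gripped. The bar ends are at about (128,145) and (229,120), against (126,142) and (227,115) predicted for 50°. The lever looks upright with its ball at (380,148), and the gauge hasn't moved. There is about 16 N of radial strain in the grip, so I'll ease it slightly and check the lever with numbers.

Request:
{"op": "arm_command", "data": {"travel": [[-0.1, 0.03, 0.12], [0, 0, 0], [0, 0, 0], [0, 0, 0], [0, 0, 0], [0, 0, 0]], "twist": [[0, 0, 0], [0, 0, 0], [0, 0, 0], [0, 0, 0], [0, 0, 0], [0, 0, 0]], "gripper": [-1, -1, -1, -1, -1, -1]}}

```text
time_s: 11.72
position: [0.5512, -0.0251, 0.2404]
ee_rot: [-180.0, 0.1, 72.3]
wrist_force: [-7.6, 1.6, 4.9]
grip_width: 0.0111
```

Run:
```python
from rig import bot
import cv2
from h import *
t=bot.capture("top");s=bot.capture("side");p=[.4612,-.319,-.218,.7]
for a in(.5,.6,.7,.8,.9):p[3]=a;print(a,(proj(s,ball(p))-[180,60])*2,(proj(t,ball(p))-[220,110])*[1.8,2]+[440,0])
def blob(c,u):
    x,y=map(int,u);g=c["color"][y-9:y+10,x-9:x+10].max(2)<45
    yy,xx=np.nonzero(g);return xx.mean()+x-9,yy.mean()+y-9,g.sum()
p[3]=.7
bs,bt=blob(s,proj(s,ball(p))[0]),blob(t,proj(t,ball(p))[0])
print(bs,bt)
r=least_squares(lambda q:np.r_[proj(s,ball([q[0],q[1],-.218,q[2]]))[0]-bs[:2],proj(t,ball([q[0],q[1],-.218,q[2]]))[0]-bt[:2],(q[:2]-p[:2])/.002],[*p[:2],.7]);print("lever fit",r.x)
o=bot.observe();v=o["position"]+[0,0,.019]-[.6835,-.0663,.09];print(np.degrees(np.arctan2(v[2],np.hypot(*v[:2]))),o["wrist_force"],o["time_s"])
```

```text
0.5 [[388.57673991 152.61383735]] [[736.81609863 244.70882241]]
0.6 [[384.30742343 149.02470822]] [[738.14410588 238.44922086]]
0.7 [[379.94384562 145.98376076]] [[739.29826782 232.17745319]]
0.8 [[375.53615291 143.51797567]] [[740.26475251 225.97126318]]
0.9 [[371.13375034 141.64657285]] [[741.03259776 219.90686844]]
(np.float64(370.013698630137), np.float64(132.97260273972603), np.int64(73)) (np.float64(385.8732394366197), np.float64(225.1830985915493), np.int64(71))
lever fit [ 0.46126042 -0.31871195  0.71420785]
50.71497841781395 [-6.81767159 -0.23678477  4.90629465] 11.825
```

The lever fits at 0.714 rad and the guard at about 50°. It is steady, with little strain left in the grip, so I'll hand it in.

```bash
python3 -c "
from rig import bot
print(bot.close_job()); o=bot.observe(); print(o['position'],o['wrist_force'],o['grip_width'],o['time_s'])"
```

```text
the job is handed in; nothing more can be done
None
the job is handed in; nothing more can be done
```

With the guard still shut, I brought the drive lever back to idle. I then gripped the guard's handle bar at 20 N and lifted it along its arc to 50°. I handed in at 11.8 s while still holding it; no verdict is reported.

**Last checks:**
- **Lever:** the camera fit gives 0.714 rad, where idle is 0.70 ± 0.12. An earlier close look at the ball and the cheek ribs agreed.
- **Guard:** the gripper position gives about 50.7°, while the bar in the side view suggests a degree or so less. Both are well within ±8°.
- **Grip:** the fingers stand 11 mm apart on the 12 mm bar. About 8 N of strain remained at the wrist after I eased it from about 16 N.
- **Bystanders:** the last pictures showed the gauge in place. I did not check the weight and tin again, but the arm never went near them.

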